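# Stand the toppled ticket stand back up in front of its tray

## Task

One of the three ticket stands on the doughnut counter has toppled onto its back in front of its tray. Push it up onto its foot with the fingertips, then push it gently back until its heel is within a centimetre of the front rim of that tray, square to the rim and roughly centred on it. Do not pinch, lift or carry it, and leave the other two stands, the shaker and the cup as they are.

Things in the scene. Friction and masses are not known exactly. Their poses are not given: they have to be found in the camera images.
- fallen: The toppled stand, loose, 0.3 kg, mostly in the foot. L-shaped ticket stand: dark steel foot 80 deep x 110 wide x 12 thick, white plate 6 thick, 110 wide, rising at its rear edge to 122 above the underside. Origin: middle of the rear lower edge (heel). Own x to the back (foot x -80..0, plate x -6..0), y along the width, z up the plate
- toe (a point): middle of the toppled stand's front foot edge, on its underside (own x -80, z 0). At the start the plate's back lies flat on the counter, its top pointing at the tray (up to 30 degrees off), and the foot stands upright: this edge is on top, 80 high, underside facing the robot. Pushed here towards the robot, the foot pivots about the heel and past about 20 degrees falls flat by itself
- tray_a: The toppled stand's own tray (ring doughnuts), the one it lies before, at any of the three places in the row. a fixed red tray, 240 deep (x) x 180 wide (y), rim 18 high, stocked to about 45 high. Origin: middle of the foot of its front rim (the side nearest the robot); x points away from the robot, along its depth, z up
- tray_b: tray of bars, stand_b before it: a fixed red tray, 240 deep (x) x 180 wide (y), rim 18 high, stocked to about 45 high. Origin: middle of the foot of its front rim (the side nearest the robot); x points away from the robot, along its depth, z up
- tray_c: tray of twists, stand_c before it: a fixed red tray, 240 deep (x) x 180 wide (y), rim 18 high, stocked to about 45 high. Origin: middle of the foot of its front rim (the side nearest the robot); x points away from the robot, along its depth, z up
- stand_b: Bystander standing close before tray_b. L-shaped ticket stand: dark steel foot 80 deep x 110 wide x 12 thick, white plate 6 thick, 110 wide, rising at its rear edge to 122 above the underside. Origin: middle of the rear lower edge (heel). Own x to the back (foot x -80..0, plate x -6..0), y along the width, z up the plate
- stand_c: Bystander standing close before tray_c. L-shaped ticket stand: dark steel foot 80 deep x 110 wide x 12 thick, white plate 6 thick, 110 wide, rising at its rear edge to 122 above the underside. Origin: middle of the rear lower edge (heel). Own x to the back (foot x -80..0, plate x -6..0), y along the width, z up the plate
- shaker: bystander: clear closed jar with metal cap, 52 across, 100 high, loose on the left of the work; origin centre of underside
- cup: bystander: paper cup, 76 across the rim, 95 high, loose on the right of the work; origin centre of underside
Mind the look-alikes: they are no part of the job. What is shaped like the fallen but blue or purple is not meant.

How it is judged:
On the way:
1. the toppled stand is up on its foot (angle between fallen's own z axis and vertical below 0.12 rad), for 0.2 s.
At the end, for the whole second after the job is handed in: The stand is upright on its foot (within 0.12 rad), at rest, its heel no more than 12 mm from its tray's front rim, square to it within 0.17 rad and centred within 50 mm (angle between fallen's own z axis and vertical below 0.12 rad and height (world z) of fallen below 0.006 m and x of fallen in the frame of tray_a between -0.012 and 0.008 m and y of fallen in the frame of tray_a between -0.05 and 0.05 m and angle between the y axis of fallen and the y axis of tray_a, either way round below 0.17 rad and linear speed of fallen below 0.02 m/s); the robot touches nothing.
It fails at once if the toppled stand is lifted: its heel is more than 30 mm off the counter (height (world z) of fallen above 0.03 m).
It fails at once if the toppled stand is pinched or pushed hard (over 25 N) (contact force between the fingers and fallen above 25 N).
It fails at once if another ticket stand is moved more than 20 mm or tipped (distance of any of stand_b, stand_c from where it was at the start of the episode above 0.02 m or angle between any of stand_b, stand_c's own z axis and vertical above 0.3 rad).
It fails at once if another thing (shaker or cup) is moved more than 20 mm or tipped (distance of any of shaker, cup from where it was at the start of the episode above 0.02 m or angle between any of shaker, cup's own z axis and vertical above 0.3 rad).
It also fails if it takes over 58 s, if anything falls off the work surface, if the arm or the gripper's body presses on something with over 40 N, if the wrist force passes 120 N, or if a joint passes its speed limit or range.

## Robot

A 6-joint arm with a two-finger parallel gripper is mounted at the origin on the work surface. World frame = base frame: x ahead of the robot, y to its left, z up, the work surface at z = 0. Lengths are in m, angles in rad, forces in N, time in s.
With the tool pointing down it reaches from about 0.325 to 0.775 m from the base axis. Payload 5.5 kg.
Tool frame: the origin (TCP) lies midway between the tips of the shut fingers; the grasp point (between the pads) lies 19 mm behind it; z points along the fingers, y is the direction in which the jaws open and shut (so a half turn about z gives the same grasp; the last joint's range is limited). The gripper opens to 88 mm and grips with 3 to 60 N. Pads are 20 mm wide; open, the fingers measure 115 mm over their backs; the gripper's body (75 mm by 178 mm) begins 61 mm behind the grasp point.
Start: joints at [1.112, 0.091, 1.231, -0, 1.82, -0.057], TCP at [0.235, 0.552, 0.223] pointing down, gripper open.
Joint ranges: [-2.87, 2.87], [-0.86, 2.18], [0.17, 2.46], [-1.51, 4.65], [0.06, 2.69], [-2.65, 2.65]. Speed limits (rad/s): [2.57, 2.57, 3.01, 3.14, 3.14, 3.14].

## Interface

Orientations are given as a 3x3 rotation matrix whose columns are the frame's x, y, z axes.
In Python, from cell import robot gives the robot as it stands.
- The arm moves only by the tool carry_out, never from a script. Its argument "series" is a list of rows, each a list of 7 numbers: the shift along the tool's x, y, z in mm, then the turn, a rotation vector about the tool's x, y, z in degrees, then the opening, from 0 (shut) to 1 (fully open). A call has exactly 5 rows; each row shifts and turns the pose as measured when the row begins, along the tool's axes as they then stand; what a row does not reach is not made up. A row lasts 1/12 s, in which the tool goes at most 41.7 mm and 7.16 degrees, less where a joint would pass 70% of its speed; a pose out of reach is approached as far as the arm can. A call is refused whole if a number of a shift passes 41.7 or a number of a turn 7.16, either way. A call with a gripper value outside its range is refused whole. The fingers move at their own pace and stop on an object; "squeeze" is the grip in N (left out, the last holds). Time passes only in rows, so rows that do not move let the fingers close, or fill a call up. It gives the time, the measured TCP pose, the force and the opening at its end, in the units of the state.
- robot.get_obs(): the state, without advancing time (a new reading comes with each control period).
- robot.get_image(name): name is "side" or "top" or "wrist"; returns a dict with "img" (420x560x3 uint8, red, green, blue), "fx", "fy", "cx", "cy" (pixels), "k1" (the pictures are not rectified: a ray, as slopes to the right and down, at radius r is drawn at 1 + k1 r^2 times it, then the intrinsics apply), "T" (4x4, takes a point from camera to world coordinates). Camera axes: x right, y down, z forward; pixel columns grow to the right and rows downward; lengths in m; the calibration is good to about 2 mm. A picture is of the moment at which its call begins. There is no depth.
- robot.sign_off(): hands the job in, once; it reports no verdict.
Trained networks look in a picture, given as the dict that the camera call returned (one of the last four; its "shot" number tells which), for a name from the list of things; names that differ only in an ending like _2 or _b are one class to them, and where a whole thing is asked for, a point or a joint stands for the part that bears it (a point fixed in the world has none). Each returns a list of dicts, best first, with "confidence" (0 to 1); they miss things now and then, are a little off and sometimes report something else, mostly with a low value. They report only what shows in the picture. A call takes as long as a camera call. They do not tell look-alikes from the thing itself.
- robot.spot_in(picture, query): "rect" ([left, top, right, bottom] in pixels, round what is visible of it).
- robot.mark_of(picture, query): "pixel" ([column, row] in pixels: a listed point, or the origin of a listed thing).
The state is a dict: "time": time; "joint_pos": joint angles; "qvel": joint speeds; "effort": joint torques, N m; "eef_pos": TCP position; "eef_rot": TCP orientation; "force": force on the tool from outside, world axes, zero at the start; "ft_torque": the same for the moment, N m; "finger_gap": opening from 0.0 (shut) to 1.0 (fully open).
Only numpy, scipy, OpenCV 4.12 (cv2) and the standard library are available. Lean on these libraries where they do the work, as an engineer would, in place of code of your own. Each camera call takes 0.05 s, during which the arm holds its last target. There are 200 camera calls.

## Working session

There is one attempt and no reset: what is moved stays moved. The work goes in short steps, Python scripts to look and compute and a tool call to move; the robot and the scene stay as the last step left them, time stands still between calls to the robot, and variables do not carry over. Pictures are saved under pics/ and viewed, about 8 in all and at most 12, crops included, and the job is handed in when it is done.

Besides the shell and the picture viewer there is one more tool, called after "Request:" as name(argument=value, ...), one argument or row to a line, values as JSON. carry_out: Moves the arm, as the interface text tells. Its arguments: {"type":"object","properties":{"series":{"type":"array","items":{"type":"array","items":{"type":"number"}}},"squeeze":{"type":"number"}},"required":["series"]}

```bash
mkdir -p pics; cat > h.py <<'E'
import numpy as np, cv2
from cell import robot
def ray(p,px):
    x=(px[0]-p['cx'])/p['fx']; y=(px[1]-p['cy'])/p['fy']; u,v=x,y
    for _ in range(20):
        s=1+p['k1']*(u*u+v*v); u,v=x/s,y/s
    T=np.array(p['T']); return T[:3,3],T[:3,:3]@np.array([u,v,1.])
def onz(p,px,z=0.):
    o,d=ray(p,px); return (o+d*(z-o[2])/d[2]).round(4)
def proj(p,P):
    T=np.array(p['T']); c=T[:3,:3].T@(np.array(P)-T[:3,3]); u,v=c[0]/c[2],c[1]/c[2]
    s=1+p['k1']*(u*u+v*v); return np.array([p['fx']*u*s+p['cx'],p['fy']*v*s+p['cy']]).round(1)
def save(p,n,crop=None,k=1):
    i=p['img'][:,:,::-1]
    if crop: i=i[crop[1]:crop[3],crop[0]:crop[2]]
    cv2.imwrite('pics/'+n+'.png',cv2.resize(np.ascontiguousarray(i),None,fx=k,fy=k,interpolation=cv2.INTER_CUBIC))
E
python3 - <<'E'
from h import *
o=robot.get_obs(); print(o['eef_pos'],np.round(o['eef_rot'],3).tolist(),o['time'],o['finger_gap'])
ims={n:robot.get_image(n) for n in('top','side')}
for n,p in ims.items():
    save(p,n)
    print(n,np.round(p['T'],3).tolist())
    for q,z in (('fallen',0),('toe',.08),('tray_a',0),('tray_b',0),('stand_b',0),('shaker',0),('cup',0)):
        for d in robot.mark_of(p,q): print(q,np.round(d['pixel']),round(d['confidence'],2),onz(p,d['pixel'],z))
E
```

```text
[0.2345348  0.55194666 0.22152393] [[-0.92, 0.391, -0.001], [0.391, 0.92, -0.002], [0.0, -0.002, -1.0]] 0.0 1.0002880435473207
top [[-0.029, -0.999, 0.032, 0.445], [-1.0, 0.029, -0.009, 0.013], [0.008, -0.032, -0.999, 1.211], [0.0, 0.0, 0.0, 1.0]]
fallen [218. 222.] 0.97 [0.4539 0.1544 0.    ]
fallen [358. 271.] 0.92 [ 0.3163 -0.1987  0.    ]
fallen [285. 193.] 0.82 [ 0.5229 -0.0172  0.    ]
fallen [152. 274.] 0.66 [0.325  0.3299 0.    ]
toe [361. 274.] 0.66 [ 0.3186 -0.1921  0.08  ]
toe [288. 190.] 0.59 [ 0.5232 -0.0247  0.08  ]
toe [148. 278.] 0.59 [0.3226 0.3187 0.08  ]
toe [212. 222.] 0.56 [0.4521 0.1611 0.08  ]
tray_a [292. 136.] 0.74 [ 0.6682 -0.0409  0.    ]
tray_a [377. 132.] 0.68 [ 0.6735 -0.2609  0.    ]
tray_a [211. 136.] 0.58 [0.6766 0.1692 0.    ]
tray_b [292. 136.] 0.74 [ 0.6682 -0.0409  0.    ]
tray_b [377. 132.] 0.68 [ 0.6735 -0.2609  0.    ]
tray_b [211. 136.] 0.58 [0.6766 0.1692 0.    ]
stand_b [374. 137.] 0.89 [ 0.6611 -0.2544  0.    ]
stand_b [215. 138.] 0.65 [0.67   0.1572 0.    ]
shaker [123. 218.] 0.66 [0.4708 0.4019 0.    ]
cup [438. 208.] 0.79 [ 0.473 -0.416 
[... 381 characters left out ...]
 275.] 0.93 [ 0.3173 -0.1865  0.08  ]
toe [251. 184.] 0.84 [0.4561 0.1562 0.08  ]
toe [194. 157.] 0.81 [0.3188 0.3518 0.08  ]
tray_a [390. 304.] 0.93 [ 0.6716 -0.2511  0.    ]
tray_a [328. 202.] 0.66 [0.6745 0.1587 0.    ]
tray_a [351. 241.] 0.64 [ 0.6717 -0.0304  0.    ]
tray_a [329. 201.] 0.64 [0.682 0.167 0.   ]
tray_b [390. 304.] 0.93 [ 0.6716 -0.2511  0.    ]
tray_b [328. 202.] 0.66 [0.6745 0.1587 0.    ]
tray_b [351. 241.] 0.64 [ 0.6717 -0.0304  0.    ]
tray_b [329. 201.] 0.64 [0.682 0.167 0.   ]
stand_b [386. 302.] 0.81 [ 0.6648 -0.2443  0.    ]
stand_b [323. 200.] 0.61 [0.668  0.1764 0.    ]
shaker [244. 171.] 0.81 [0.4727 0.3942 0.    ]
cup [327. 393.] 0.76 [ 0.4818 -0.4177  0.    ]
```

View pics/top.png

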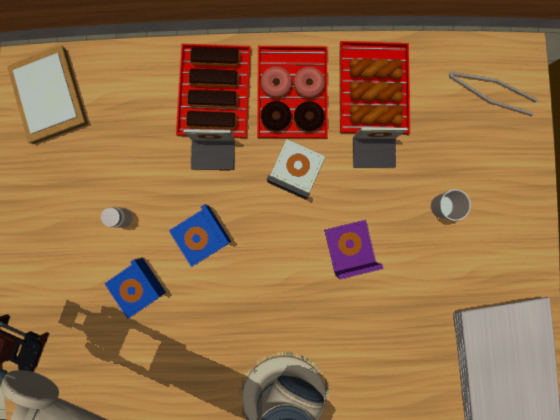

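View pics/side.png

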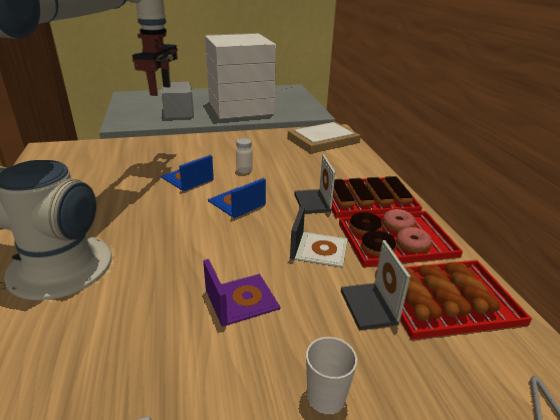

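Candidates (top image): the white stand (297,167), blue (200,236), blue (134,288) and purple (352,248). The white one in front of the ring-doughnut tray (292,136) is the one meant. I'll check it in a close crop and measure its yaw.

```bash
python3 - <<'E'
from h import *
p=robot.get_image('top'); save(p,'crop',(240,110,345,210),6)
hsv=cv2.cvtColor(p['img'],cv2.COLOR_RGB2HSV); 
m=((hsv[...,1]<60)&(hsv[...,2]>130)).astype(np.uint8); m[:143]=0;m[210:]=0;m[:,:262]=0;m[:,335:]=0
m=cv2.morphologyEx(m,cv2.MORPH_CLOSE,np.ones((15,15)))
c=max(cv2.findContours(m,0,2)[0],key=cv2.contourArea)
b=cv2.boxPoints(cv2.minAreaRect(c)); print(cv2.contourArea(c)); 
for q in b: print(q.round(1),onz(p,q,.006))
# tray front rim line: red, lowest pixel per column
r=((hsv[...,0]<8)|(hsv[...,0]>172))&(hsv[...,1]>180)&(hsv[...,2]>60)
for u in (262,270,280,290,300,310,320,325):
    v=np.nonzero(r[100:150,u])[0].max()+100.5; print(u,v,onz(p,(u,v),0.0),onz(p,(u,v),.018))
E
```

```text
1603.5
[269.9 175.1] [0.569  0.0193 0.006 ]
[286.  138.7] [ 0.6615 -0.0248  0.006 ]
[324.9 156. ] [ 0.6143 -0.1232  0.006 ]
[308.7 192.3] [ 0.522  -0.0787  0.006 ]
262 137.5 [0.6674 0.0369 0.    ] [0.6641 0.0365 0.018 ]
270 137.5 [0.6668 0.0162 0.    ] [0.6635 0.0162 0.018 ]
280 137.5 [ 0.6661 -0.0096  0.    ] [ 0.6628 -0.0092  0.018 ]
290 137.5 [ 0.6654 -0.0354  0.    ] [ 0.6621 -0.0346  0.018 ]
300 137.5 [ 0.6648 -0.0612  0.    ] [ 0.6615 -0.0601  0.018 ]
310 137.5 [ 0.6641 -0.087   0.    ] [ 0.6608 -0.0855  0.018 ]
320 137.5 [ 0.6635 -0.1129  0.    ] [ 0.6602 -0.111   0.018 ]
325 137.5 [ 0.6631 -0.1258  0.    ] [ 0.6599 -0.1238  0.018 ]
```

View pics/crop.png

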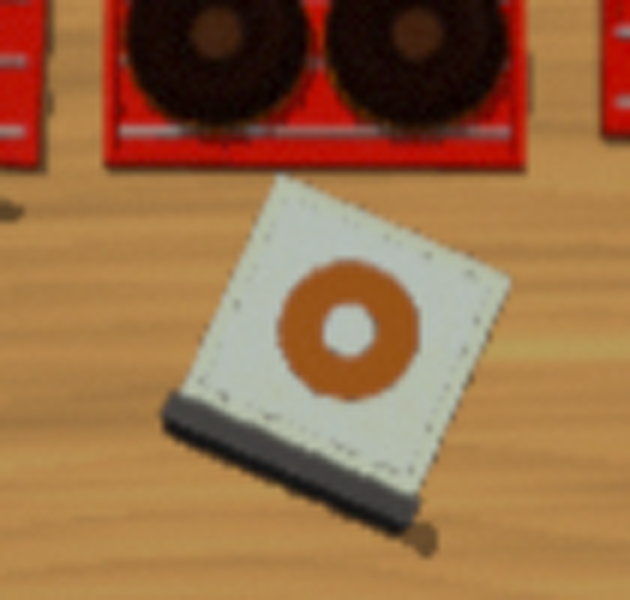

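The crop shows the white stand on its back: the plate runs from the dark foot (lower edge about (290,187)) to its top corner at (286,139), next to the tray's red rim at row 137.5. Its heel is at about (0.527, -0.022) with a yaw of about -25.5°. I'll move to above the plate, behind the foot.

Request:
carry_out(
  series=[
    [0,0,0,0,0,2.5,0.5],
    [-33,-23,0,0,0,0,0.5],
    [-33,-23,0,0,0,0,0.5],
    [-33,-23,0,0,0,0,0.5],
    [-33,-23,0,0,0,0,0.5],
  ],
)

```text
time: 1.27
eef_pos: [0.312, 0.4134, 0.219]
eef_rot: [[-0.907, 0.422, -0.004], [0.422, 0.907, -0.002], [0.003, -0.003, -1.0]]
force: [1.7, -0.4, 0.2]
finger_gap: 0.661
```

Request:
carry_out(
  series=[
    [-33,-23,0,0,0,0,0.5],
    [-33,-23,0,0,0,0,0.5],
    [-33,-23,0,0,0,0,0.5],
    [-33,-23,0,0,0,0,0.5],
    [-33,-23,0,0,0,0,0.5],
  ],
)

```text
time: 1.68
eef_pos: [0.415, 0.2319, 0.2195]
eef_rot: [[-0.908, 0.419, -0.001], [0.419, 0.908, -0.001], [0.001, -0.001, -1.0]]
force: [0.1, 0.2, -1.3]
finger_gap: 0.496
```

Request:
carry_out(
  series=[
    [-33,-23,0,0,0,0,0.5],
    [-33,-23,0,0,0,0,0.5],
    [-33,-23,0,0,0,0,0.5],
    [-33,-23,0,0,0,0,0.5],
    [0,0,0,0,0,0,0.5],
  ],
)

```text
time: 2.1
eef_pos: [0.4998, 0.0811, 0.2203]
eef_rot: [[-0.905, 0.425, 0.003], [0.425, 0.905, -0.002], [-0.003, -0.001, -1.0]]
force: [0.3, 0.2, -0.3]
finger_gap: 0.499
```

Request:
carry_out(
  series=[
    [-30,-22,0,0,0,0,0.5],
    [-30,-22,0,0,0,0,0.5],
    [-30,-22,0,0,0,0,0.5],
    [-25,-18,0,0,0,0,0.5],
    [0,0,0,0,0,0,0.5],
  ],
)

```text
time: 2.52
eef_pos: [0.5698, -0.0481, 0.2207]
eef_rot: [[-0.905, 0.426, 0.004], [0.426, 0.905, -0.001], [-0.004, 0.001, -1.0]]
force: [-0.2, 0.7, 0.0]
finger_gap: 0.502
```

```bash
cat > st.py <<'E'
from h import *
# TCP in the fallen stand frame: heel guess + yaw
def own(P,h=(0.527,-0.022),a=-25.5):
    a=np.deg2rad(a); d=np.array(P[:2])-h; return round(d@[np.cos(a),np.sin(a)],4),round(d@[-np.sin(a),np.cos(a)],4)
E
python3 - <<'E'
from st import *
o=robot.get_obs(); print(o['eef_pos'],own(o['eef_pos']))
p=robot.get_image('wrist'); save(p,'w1'); print(np.round(p['T'],3).tolist())
for P in ((.527,-.022,0),(.527,-.022,.08)): print(proj(p,P))
for q,z in (('toe',.08),('fallen',0)):
    for d in robot.mark_of(p,q): print(q,np.round(d['pixel']),d['confidence'],onz(p,d['pixel'],z))
E
```

```text
[ 0.56975487 -0.04807893  0.22073364] (np.float64(0.0498), np.float64(-0.0051))
[[0.426, 0.861, 0.278, 0.494], [0.905, -0.406, -0.13, -0.01], [0.001, 0.307, -0.952, 0.384], [0.0, 0.0, 0.0, 1.0]]
[278.1 137.7]
[278.9 144.9]
toe [281. 148.] 0.79 [ 0.5309 -0.0216  0.08  ]
toe [19. 22.] 0.67 [ 0.3186 -0.1933  0.08  ]
fallen [281. 140.] 0.65 [ 0.5312 -0.0196  0.    ]
```

View pics/w1.png

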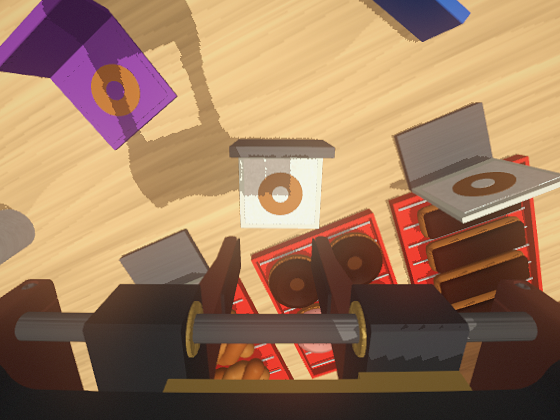

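The wrist view agrees: foot edge at (281,148), the stand square to the fingers and centred between them. Now I'll descend.

Request:
carry_out(
  series=[
    [0,4,38,0,0,0,0.5],
    [0,0,38,0,0,0,0.5],
    [0,0,38,0,0,0,0.5],
    [0,0,30,0,0,0,0.5],
    [0,0,0,0,0,0,0.5],
  ],
)

```text
time: 3.08
eef_pos: [0.5715, -0.0313, 0.0795]
eef_rot: [[-0.91, 0.415, 0.017], [0.415, 0.91, 0.002], [-0.014, 0.009, -1.0]]
force: [-1.7, 0.0, -1.4]
finger_gap: 0.501
```

Request:
carry_out(
  series=[
    [0,-5,10,0,0,0,0.5],
    [0,-3,7,0,0,0,0.5],
    [0,0,0,0,0,0,0.5],
    [0,0,0,0,0,0,0.5],
    [0,0,0,0,0,0,0.5],
  ],
)

```text
time: 3.5
eef_pos: [0.5685, -0.033, 0.068]
eef_rot: [[-0.913, 0.408, 0.021], [0.409, 0.913, 0.003], [-0.018, 0.012, -1.0]]
force: [0.6, 0.5, 0.6]
finger_gap: 0.499
```

Request:
carry_out(
  series=[
    [5,-1,6,0,1.2,1.4,0.5],
    [7,0,0,0,0,0,0.5],
    [7,0,0,0,0,0,0.5],
    [7,0,0,0,0,0,0.5],
    [7,0,0,0,0,0,0.5],
  ],
)

```text
time: 3.92
eef_pos: [0.5391, -0.019, 0.0665]
eef_rot: [[-0.901, 0.434, 0.008], [0.434, 0.901, 0.012], [-0.002, 0.015, -1.0]]
force: [-0.2, -0.1, 0.5]
finger_gap: 0.499
```

Request:
carry_out(
  series=[
    [8,0,0,0,0,0,0.5],
    [9,0,0,0,0,0,0.5],
    [9,0,0,0,0,0,0.5],
    [9,0,0,0,0,0,0.5],
    [9,0,0,0,0,0,0.5],
  ],
)

```text
time: 4.33
eef_pos: [0.4944, 0.0023, 0.0665]
eef_rot: [[-0.901, 0.433, 0.008], [0.433, 0.901, 0.013], [-0.001, 0.015, -1.0]]
force: [0.3, -0.0, -0.7]
finger_gap: 0.5
```

```bash
python3 - <<'E'
from st import *
o=robot.get_obs(); print(o['eef_pos'],o['force'])
p=robot.get_image('side'); save(p,'s2',(190,120,470,330),2.6)
E
```

```text
[0.49442632 0.00231339 0.06647385] [ 0.25174812 -0.03927951 -0.69647713]
```

View pics/s2.png

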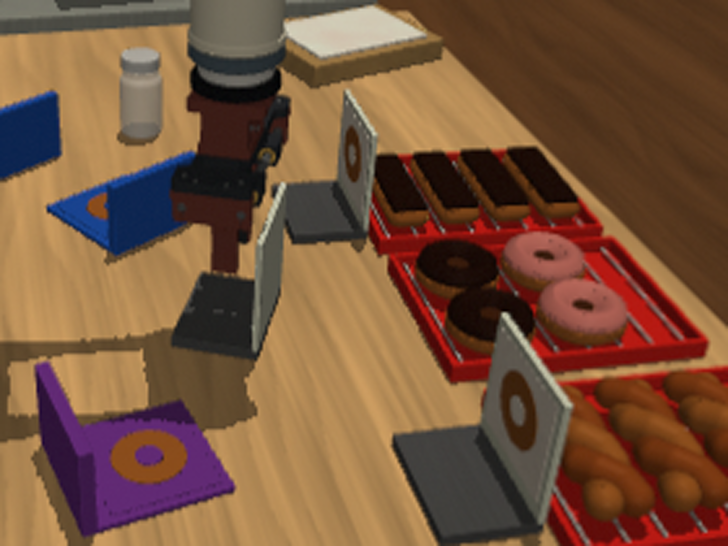

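Picture: the stand is upright on its foot (plate edge at about (270,260) of the crop), with the fingers over the foot in front of the plate. Next I'll back out past the toe, spread the fingers and look again.

Request:
carry_out(
  series=[
    [14,0,0,0,0,0,0.5],
    [18,0,0,0,0,0,0.5],
    [18,0,0,0,0,0,0.7],
    [18,0,0,0,0,0,0.7],
    [8,0,0,0,0,0,0.7],
  ],
)

```text
time: 4.8
eef_pos: [0.4207, 0.0373, 0.0658]
eef_rot: [[-0.901, 0.433, 0.007], [0.433, 0.901, 0.013], [-0.001, 0.015, -1.0]]
force: [-0.1, -0.3, 0.1]
finger_gap: 0.682
```

```bash
python3 - <<'E'
from st import *
o=robot.get_obs(); print(o['eef_pos'],o['force'],o['finger_gap'])
for n in ('wrist','side','top'):
    p=robot.get_image(n); save(p,n+'3')
    for q,z in (('toe',.0),('fallen',0),('tray_a',0)):
        for d in robot.mark_of(p,q): print(n,q,np.round(d['pixel']),round(d['confidence'],2),onz(p,d['pixel'],z))
E
```

```text
[0.42072329 0.03734476 0.06577303] [-0.05663071 -0.31309326  0.08731808] 0.6819472935156256
wrist toe [266. 258.] 0.95 [0.4538 0.0154 0.    ]
wrist toe [479. 225.] 0.75 [0.5076 0.1949 0.    ]
wrist fallen [414. 188.] 0.69 [0.4504 0.153  0.    ]
wrist fallen [268. 336.] 0.68 [ 0.5314 -0.0205  0.    ]
side toe [250. 186.] 0.88 [0.4758 0.293  0.    ]
side toe [193. 159.] 0.79 [0.3195 0.5123 0.    ]
side toe [262. 238.] 0.77 [0.4591 0.0227 0.    ]
side toe [210. 273.] 0.61 [ 0.3232 -0.0864  0.    ]
side toe [350. 242.] 0.47 [ 0.6692 -0.0329  0.    ]
side fallen [200. 185.] 0.96 [0.3298 0.3249 0.    ]
side fallen [249. 211.] 0.83 [0.4503 0.1536 0.    ]
side fallen [294. 243.] 0.63 [ 0.5322 -0.0127  0.    ]
side tray_a [352. 242.] 0.84 [ 0.6733 -0.0337  0.    ]
side tray_a [330. 205.] 0.77 [0.6787 0.1457 0.    ]
top toe [359. 274.] 0.94 [ 0.3103 -0.2021  0.    ]
top toe [215. 222.] 0.71 [0.4544 0.1626 0.    ]
top toe [147. 280.] 0.57 [0.3093 0.3421 0.    ]
top fallen [358. 270.] 0.93 [ 0.3183 -0.2003  0.    ]
top fallen [154. 276.] 0.92 [0.318  0.3251 0.    ]
top fallen [286. 190.] 0.7 [ 0.5287 -0.0212  0.    ]
top fallen [217. 223.] 0.6 [0.4512 0.1586 0.    ]
top tray_a [212. 136.] 0.82 [0.6752 0.1646 0.    ]
top tray_a [373. 133.] 0.67 [ 0.6732 -0.2509  0.    ]
top tray_a [290. 138.] 0.63 [ 0.6636 -0.0358  0.    ]
```

View pics/wrist3.png

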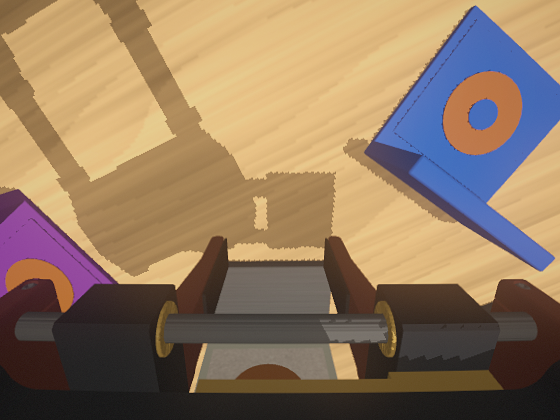

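Picture: the foot sits square between the fingertips with its toe edge at (275,262), and blue and purple stay clear. I'll lower in front of the toe.

Request:
carry_out(
  series=[
    [0,-3,20,0,0,0,0.7],
    [0,-3,20,0,0,0,0.7],
    [0,0,12,0,0,0,0.7],
    [0,0,0,0,0,0,0.7],
    [0,0,0,0,0,0,0.7],
  ],
)

```text
time: 5.82
eef_pos: [0.4217, 0.0312, 0.0132]
eef_rot: [[-0.901, 0.434, 0.009], [0.435, 0.901, 0.013], [-0.003, 0.016, -1.0]]
force: [-1.0, 0.2, 0.6]
finger_gap: 0.701
```

Request:
carry_out(
  series=[
    [-4,0,6,0,0,0,0.7],
    [-6,0,1,0,0,0,0.7],
    [-6,0,0,0,0,0,0.7],
    [-6,0,0,0,0,0,0.7],
    [-6,0,0,0,0,0,0.7],
  ],
)

```text
time: 6.23
eef_pos: [0.4503, 0.0184, 0.0084]
eef_rot: [[-0.901, 0.434, 0.013], [0.434, 0.901, 0.013], [-0.006, 0.017, -1.0]]
force: [-1.4, 1.0, -0.9]
finger_gap: 0.702
```

Request:
carry_out(
  series=[
    [-7,0,0,0,0,0,0.7],
    [-7,0,0,0,0,0,0.7],
    [-7,0,0,0,0,0,0.7],
    [-7,0,0,0,0,0,0.7],
    [-7,0,0,0,0,0,0.7],
  ],
)

```text
time: 6.65
eef_pos: [0.4846, 0.0019, 0.0085]
eef_rot: [[-0.901, 0.434, 0.01], [0.434, 0.901, 0.014], [-0.002, 0.017, -1.0]]
force: [-2.3, 0.7, 0.9]
finger_gap: 0.697
```

Contact is made (about 2 N). I'll push a bit straight, then start turning.

Request:
carry_out(
  series=[
    [-7,0,0,0,0,0,0.7],
    [-7,0,0,0,0,0,0.7],
    [-7,0,0,0,0,0,0.7],
    [-7,0,0,0,0,-2,0.7],
    [-7,0,0,0,0,-2,0.7],
  ],
)

```text
time: 7.07
eef_pos: [0.5195, -0.015, 0.0085]
eef_rot: [[-0.929, 0.369, 0.008], [0.369, 0.929, 0.014], [-0.003, 0.016, -1.0]]
force: [-2.2, 0.7, 0.4]
finger_gap: 0.702
```

Request:
carry_out(
  series=[
    [-6,0,0,0,0,-3,0.7],
    [-6,0,0,0,0,-3,0.7],
    [-6,0,0,0,0,-3,0.7],
    [-6,0,0,0,0,-3,0.7],
    [-6,0,0,0,0,-3,0.7],
  ],
)

```text
time: 7.48
eef_pos: [0.5515, -0.0268, 0.0083]
eef_rot: [[-0.994, 0.105, 0.008], [0.105, 0.994, 0.01], [-0.006, 0.011, -1.0]]
force: [-1.8, -0.8, 0.5]
finger_gap: 0.701
```

```bash
python3 - <<'E'
from st import *
o=robot.get_obs(); print(o['eef_pos'],o['force'],o['finger_gap'])
for n in ('wrist','side','top'):
    p=robot.get_image(n)
    if n=='top': save(p,'top4',(220,100,370,210),5)
    for q,z in (('toe',.0),('fallen',0),('tray_a',0)):
        for d in robot.mark_of(p,q): print(n,q,np.round(d['pixel']),round(d['confidence'],2),onz(p,d['pixel'],z))
E
```

```text
[ 0.5515141  -0.0267951   0.00826243] [-1.80535615 -0.80068783  0.48227607] 0.70081590861568
wrist toe [272. 263.] 0.75 [ 0.5646 -0.0285  0.    ]
wrist fallen [275. 356.] 0.69 [ 0.6429 -0.0347  0.    ]
side toe [309. 248.] 0.98 [ 0.5631 -0.0391  0.    ]
side toe [195. 155.] 0.94 [0.3274 0.5454 0.    ]
side toe [208. 275.] 0.57 [ 0.3186 -0.0899  0.    ]
side fallen [248. 212.] 0.9 [0.4449 0.152  0.    ]
side fallen [339. 242.] 0.82 [ 0.6425 -0.0296  0.    ]
side fallen [212. 306.] 0.75 [ 0.3181 -0.1872  0.    ]
side fallen [200. 188.] 0.71 [0.3264 0.3097 0.    ]
side tray_a [348. 244.] 0.8 [ 0.6614 -0.0386  0.    ]
side tray_a [327. 202.] 0.76 [0.6735 0.164  0.    ]
side tray_a [388. 304.] 0.66 [ 0.6679 -0.2503  0.    ]
top toe [361. 272.] 0.98 [ 0.3137 -0.2085  0.    ]
top toe [147. 280.] 0.87 [0.3096 0.3436 0.    ]
top toe [212. 225.] 0.79 [0.4459 0.1698 0.    ]
top fallen [359. 270.] 0.87 [ 0.318  -0.2024  0.    ]
top fallen [290. 148.] 0.67 [ 0.6389 -0.0348  0.    ]
top fallen [151. 273.] 0.64 [0.3271 0.3319 0.    ]
top fallen [221. 221.] 0.62 [0.4552 0.1467 0.    ]
top tray_a [376. 132.] 0.75 [ 0.6752 -0.2581  0.    ]
top tray_a [213. 137.] 0.66 [0.6736 0.1636 0.    ]
```

View pics/top4.png

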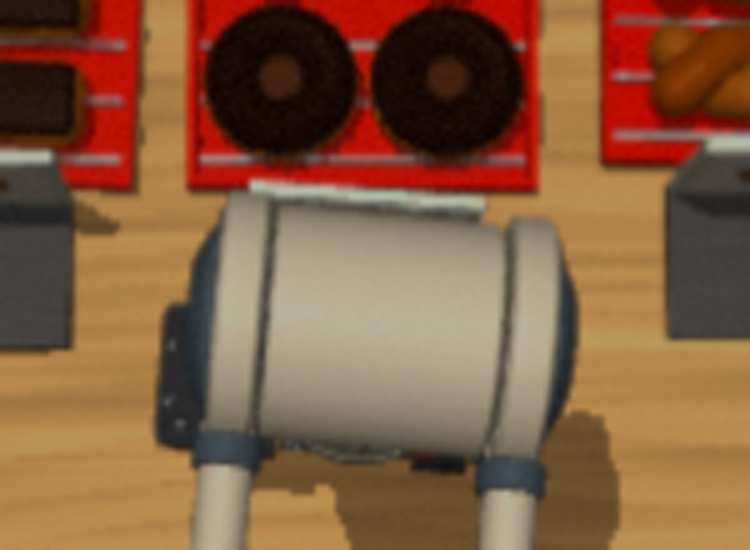

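Picture: the plate top runs (250,185)–(485,205) in the crop, a few degrees off the rim at row 188. The heel is about 22 mm short of the rim and well centred. Next is a slow final push with the remaining turn.

Request:
carry_out(
  series=[
    [-4,0,0,0,0,-1.5,0.7],
    [-4,0,0,0,0,-1.5,0.7],
    [-3,0,0,0,0,-1.5,0.7],
    [-2,0,0,0,0,0,0.7],
    [0,0,0,0,0,0,0.7],
  ],
)

```text
time: 8.5
eef_pos: [0.5615, -0.0273, 0.0083]
eef_rot: [[-1.0, 0.028, 0.002], [0.028, 1.0, 0.01], [-0.002, 0.01, -1.0]]
force: [0.2, -0.2, -0.2]
finger_gap: 0.698
```

```bash
python3 - <<'E'
from st import *
o=robot.get_obs(); R=np.array(o['eef_rot']); print(o['eef_pos'],o['force'],'heel est',o['eef_pos']-.09*R[:,0])
for n in ('wrist','side'):
    p=robot.get_image(n)
    if n=='side': save(p,'side5',(290,170,410,270),6)
    for q,z in (('toe',.0),('fallen',0),('tray_a',0)):
        for d in robot.mark_of(p,q): 
            X=onz(p,d['pixel'],z)
            if X[0]>.5 and abs(X[1])<.1: print(n,q,np.round(d['pixel']),round(d['confidence'],2),X)
E
```

```text
[ 0.56153711 -0.02734957  0.0082926 ] [ 0.16755089 -0.16820604 -0.2367195 ] heel est [ 0.65150173 -0.02986495  0.00849041]
wrist toe [272. 260.] 0.68 [ 0.5721 -0.0283  0.    ]
wrist fallen [273. 357.] 0.86 [ 0.6545 -0.0302  0.    ]
side toe [313. 245.] 0.56 [ 0.576  -0.0284  0.    ]
side fallen [344. 243.] 0.69 [ 0.6513 -0.0346  0.    ]
side tray_a [351. 244.] 0.82 [ 0.6689 -0.0392  0.    ]
```

View pics/side5.png

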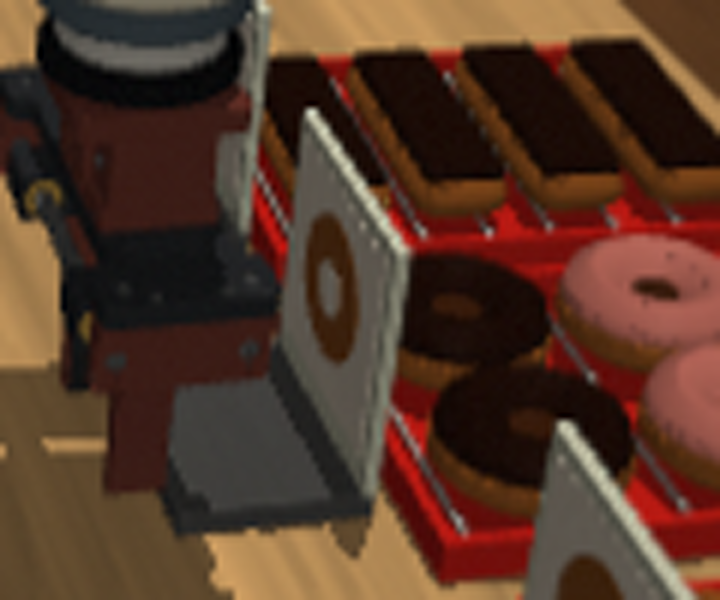

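```bash
python3 - <<'E'
from st import *
p=robot.get_image('side')
f=lambda c:(290+c[0]/6,170+c[1]/6)
for n,c,z in (('heel corner',(367,521),0),('tray corner foot',(441,582),0),('tray corner top',(441,545),.018),('rim top mid',(388,455),.018),('rim foot',(390,490),0)): print(n,onz(p,f(c),z))
E
```

```text
heel corner [ 0.6502 -0.089   0.    ]
tray corner foot [ 0.6641 -0.1294  0.    ]
tray corner top [ 0.6617 -0.1294  0.018 ]
rim top mid [ 0.663  -0.0726  0.018 ]
rim foot [ 0.6664 -0.072   0.    ]
```

Request:
carry_out(
  series=[
    [-3,0,0,0,0,0,0.7],
    [-3,0,0,0,0,0,0.7],
    [-3,0,0,0,0,0,0.7],
    [-2,0,0,0,0,0,0.7],
    [0,0,0,0,0,0,0.7],
  ],
)

```text
time: 9.37
eef_pos: [0.5716, -0.0276, 0.0084]
eef_rot: [[-1.0, 0.028, -0.002], [0.028, 1.0, 0.01], [0.002, 0.01, -1.0]]
force: [-2.7, -0.8, 2.3]
finger_gap: 0.697
```

Request:
carry_out(
  series=[
    [6,0,0,0,0,0,0.7],
    [12,0,0,0,0,0,0.7],
    [20,0,0,0,0,0,0.7],
    [30,0,0,0,0,0,0.7],
    [20,0,-30,0,0,0,0.7],
  ],
)

```text
time: 9.78
eef_pos: [0.481, -0.025, 0.0315]
eef_rot: [[-1.0, 0.027, -0.006], [0.027, 1.0, 0.012], [0.006, 0.011, -1.0]]
force: [-0.4, 0.2, -0.7]
finger_gap: 0.701
```

Request:
carry_out(
  series=[
    [20,0,-40,0,0,0,0.7],
    [5,0,-40,0,0,0,0.7],
    [0,0,-40,0,0,0,0.7],
    [0,0,-20,0,0,0,0.7],
    [0,0,0,0,0,0,0.7],
  ],
)

```text
time: 10.2
eef_pos: [0.4519, -0.0256, 0.1794]
eef_rot: [[-1.0, 0.027, 0.002], [0.027, 1.0, 0.011], [-0.002, 0.011, -1.0]]
force: [0.2, 0.3, -0.6]
finger_gap: 0.7
```

```bash
python3 - <<'E'
from st import *
o=robot.get_obs(); print(o['eef_pos'],o['force'],o['time'])
for n in ('wrist','side','top'):
    p=robot.get_image(n)
    save(p,n+'6',None if n!='side' else (270,150,430,330),1 if n!='side' else 4)
    for q,z in (('toe',.0),('fallen',0),('tray_a',0)):
        for d in robot.mark_of(p,q): 
            X=onz(p,d['pixel'],z)
            if X[0]>.5 and abs(X[1])<.1: print(n,q,np.round(d['pixel']),round(d['confidence'],2),X)
    for q in ('shaker','cup'):
        for d in robot.mark_of(p,q)[:1]: print(n,q,onz(p,d['pixel']))
E
```

```text
[ 0.45188445 -0.02559778  0.179436  ] [ 0.21946049  0.33329881 -0.59418993] 10.2
wrist toe [272. 277.] 0.98 [ 0.5825 -0.031   0.    ]
wrist toe [274. 327.] 0.32 [ 0.6656 -0.0293  0.    ]
wrist fallen [274. 328.] 0.93 [ 0.6673 -0.0308  0.    ]
wrist cup [ 0.5821 -0.0284  0.    ]
side toe [318. 244.] 0.83 [ 0.5874 -0.0276  0.    ]
side toe [345. 242.] 0.19 [ 0.6577 -0.0299  0.    ]
side fallen [348. 241.] 0.85 [ 0.6646 -0.0274  0.    ]
side tray_a [352. 245.] 0.94 [ 0.6694 -0.0439  0.    ]
side shaker [0.4727 0.3734 0.    ]
side cup [ 0.4787 -0.4245  0.    ]
top toe [288. 168.] 0.9 [ 0.5862 -0.0281  0.    ]
top fallen [289. 140.] 0.8 [ 0.6598 -0.0321  0.    ]
top tray_a [290. 140.] 0.78 [ 0.6599 -0.0357  0.    ]
top shaker [0.4743 0.3986 0.    ]
top cup [ 0.4725 -0.4166  0.    ]
```

View pics/side6.png

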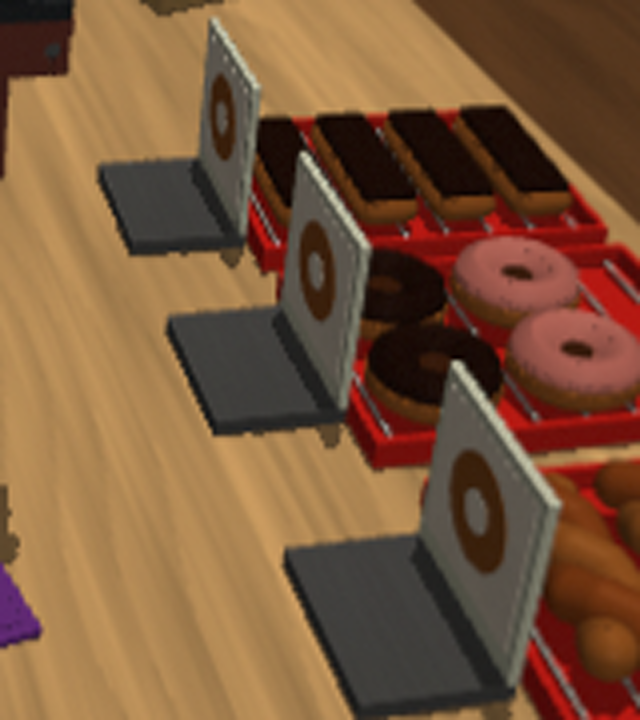

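View pics/wrist6.png

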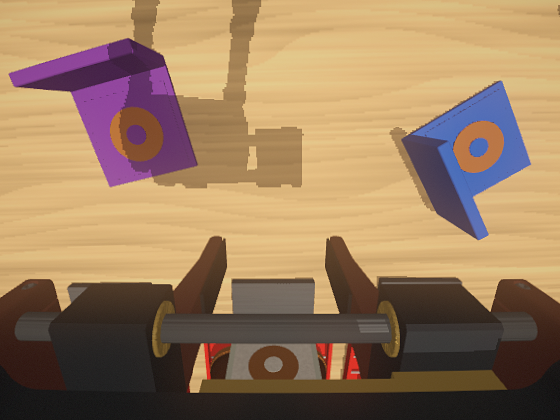

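The side view shows the stand upright and square, its heel corner at (340,415) of the crop, right at the rim, with both neighbours in place. The wrist view shows the arm clear. I'll hand in.

```bash
python3 -c "
from cell import robot
print(robot.sign_off())"
```

```text
the job is handed in; nothing more can be done
None
```

I pushed the white stand's foot edge over with spread fingertips, and it fell upright onto its foot. I then pushed it from the toe, turning it about 24° square, back to its ring-doughnut tray, and handed the job in at about 10 s. No verdict was reported.

**Last checks:**
- **Upright and square:** the stand is upright, about 0–2° off the rim by the tool's angle when it let go.
- **Gap to the rim:** the heel is at x ≈ 0.660–0.667, and the rim at ≈ 0.660–0.669. Paired within one image, the gap is 0–5 mm. The rim estimates scatter by about 1 cm between cameras and methods, so the exact gap is not certain.
- **Centring:** about 4–16 mm off centre across the readings (limit 50 mm).
- **Forces:** readings at the end of each call never passed about 4 N while pushing. Peaks within a call were not seen.
- **Bystanders:** the cup and shaker read within about 1 cm of their start in the top view. The side view put the shaker about 2 cm off, which I took for network scatter because the arm never went near it at low height. Both other stands looked undisturbed. The arm was clear of everything at hand-in.

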